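# Clamp the desk jar and unscrew its tight cap

### The job

On the desk a square jar stands in a holder. Swing the holder's hinged bail down and press its front bar until it snaps in behind the catch, so that the jar cannot turn; then unscrew the jar's tight cap anticlockwise until its threads let go and lift it straight up. Finish still holding the cap level and clear of the jar, one or two centimetres above the rim, with the jar left seated in its clamped holder and the other things on the desk left alone.

Things in the scene. Friction and masses are not known exactly. Their poses are not given: they have to be found in the camera images.
- holder: Grey base plate 185 x 118 x 7 mm, fixed to the desk: a round black cup (107 mm across, rim 20 mm above the desk) in which the jar stands, two hinge posts behind, one catch post in front (36 mm wide, top 56 mm above the desk). Origin on the desk under the cup's centre; x points from the catch post to the hinge posts, z up.
- bail (a joint): Angle (rad) of the bail, a U-shaped aluminium rod hinged on the rear posts: 0 = fully down round the jar, snapped under the sprung catch; grows as its front bar swings up and back. Starts 0.65 to 1.0, over the cap; stays where left. The catch is met at 0.11, passed at 0.05 and takes 5 to 12 N at the bar. Shut, its side rods keep the jar from turning (play about 0.1 rad).
- bail_bar (a point): Centre of the bail's front bar, a rubber sleeve 14 mm thick and 74 mm long, parallel to the holder's y axis; it moves with the bail, 122 mm from the hinge axis. Shut, it is 58 mm above the desk and 60 mm in front of the jar's axis.
- bail_hinge (a point): Middle of the bail's hinge axis (along the holder's y), 62 mm behind the jar's axis and 58 mm above the desk. Fixed in the holder.
- jar: White square jar, 66 x 66 mm, shoulder 70 mm high, loose in the cup, sides nearly parallel to the holder's. Origin: centre of its underside, 8 mm above the desk; z up. Round neck 39 mm across with three short thread lugs; rim 102 mm above the origin. A rubber seal in the mouth pushes the screwed-on cap up with about 15 N. Unbraced, the jar turns with the cap.
- jar_rim (a point): Centre of the jar's mouth, level with the rim of the neck.
- cap_center (a point): Centre, half-way up, of the jar's round black screw cap: 57 mm across, 28 mm high, open below; screwed on, 94 mm above the jar's origin, lower edge 10 mm above the shoulder. Its yaw minus the jar's is the turn: 0 to 0.12 rad at the start, threads let go at about 0.9, a stop at about 1.5; anticlockwise from above unscrews, with about 0.4 N m. It lifts off only once they let go.
There are look-alikes about, which are no part of the job. What is shaped like the part that bears cap_center but brown, green or turquoise is not meant.

How it is judged:
By the outcome, as a careful person would: the job done as asked, in the order asked, and still so for the second after the job is handed in, while the arm keeps its last pose, push and grip.
It also fails if it takes over 48 s, if anything falls off the work surface, if the arm or the gripper's body presses on something with over 40 N, if the wrist force passes 120 N, or if a joint passes its speed limit or range.

### The arm

A 6-joint arm with a two-finger parallel gripper is mounted at the origin on a cart in front of the work surface, level with it; the furniture and walls round the work are solid. World frame = base frame: x ahead of the robot, y to its left, z up, the work surface at z = 0. Lengths are in m, angles in degrees, forces in N, time in s.
With the tool pointing down it reaches from about 0.3 to 0.75 m from the base axis. Payload 8.5 kg.
Tool frame: the origin (TCP) lies midway between the tips of the shut fingers; the grasp point (between the pads) lies 19 mm behind it; x points along the fingers, z is the direction in which the jaws open and shut, and the axes are right-handed (so a half turn about x gives the same grasp; the last joint's range is limited). The gripper opens to 85 mm and grips with 20 to 120 N. Pads are 22 mm wide; open, the fingers measure 114 mm over their backs; the gripper's body (76 mm by 85 mm) begins 54 mm behind the grasp point. The pads swing forward as they close: fully open they stand 13 mm farther back than shut.
Start: joints at [-79.601, 21.807, 74.336, -0, 83.858, -12.336], TCP at [0.213, -0.507, 0.21] pointing down, gripper open.
Joint ranges: [-178.18, 178.18], [-50.72, 133.34], [12.68, 142.11], [-81.47, 261.47], [9.98, 163.14], [-165.26, 165.26]. Speed limits (degrees/s): [136.94, 136.94, 180, 180, 180, 180].

### API

Orientations are given as [roll, pitch, yaw] about the fixed x, y, z axes, in that order (R = Rz(yaw) Ry(pitch) Rx(roll)).
In Python, from rig import robot gives the robot as it stands.
- The arm moves only by the tool move_arm, never from a script. Its arguments are lists of equal length, an entry for each row: "linear": the shift along the tool's x, y, z in units of 30 mm (1.0 is 30 mm), a list of three; "turn": the turn about the tool's x in units of 6 degrees (1.0 is 6 degrees); "grip": the finger opening in mm, from 0 to 85.4. A call has 1 to 10 rows; each row shifts and turns the commanded pose from where the row before left it, along the tool's axes as they then stand; what a row does not reach is not made up. A row lasts 1/12 s, in which the tool goes at most 41.7 mm and 7.16 degrees, less where a joint would pass 70% of its speed; a pose out of reach is approached as far as the arm can. A call is refused whole if a number of a shift passes 1 or a number of a turn 1, either way. A call with a gripper value outside its range is refused whole. The fingers move at their own pace and stop on an object; the grip force is fixed at half the most. Time passes only in rows, so rows that do not move let the fingers close. It gives the time, the measured TCP pose, the force and the opening at its end, in the units of the state.
- robot.state(): the state, without advancing time (a new reading comes with each control period).
- robot.snapshot(name): name is "scene" or "top"; returns a dict with "image" (420x560x3 uint8, red, green, blue), "z_map" (420x560 float32, m along the optical axis (not along the pixel's ray), 0 where there is no reading), "camera_matrix" (3x3 intrinsics, pixels), "k1" (the pictures are not rectified: a ray, as slopes to the right and down, at radius r is drawn at 1 + k1 r^2 times it, then the intrinsics apply), "origin" and "attitude" of the camera in the world. Camera axes: x right, y down, z forward; pixel columns grow to the right and rows downward; lengths in m; the calibration is good to about 2 mm. A picture is of the moment at which its call begins.
- robot.hand_in(): hands the job in, once; it reports no verdict.
Trained networks look in a picture, given as the dict that the camera call returned (one of the last four; its "shot" number tells which), for a name from the list of things; names that differ only in an ending like _2 or _b are one class to them, and where a whole thing is asked for, a point or a joint stands for the part that bears it (a point fixed in the world has none). Each returns a list of dicts, best first, with "p" (0 to 1); they miss things now and then, are a little off and sometimes report something else, mostly with a low value. They report only what shows in the picture. A call takes as long as a camera call. They do not tell look-alikes from the thing itself.
- robot.boxes_of(picture, name): "at" ([x, y, z] in m, in world coordinates, good to about 4 mm: the middle of the surface that is visible of it).
The state is a dict: "time": time; "joint_pos": joint angles; "joint_vel": joint speeds; "effort": joint torques, N m; "tool_pos": TCP position; "orientation": TCP orientation; "ft_force": force on the tool from outside, world axes, zero at the start; "ft_torque": the same for the moment, N m; "width": opening from 0.0 (shut) to 1.0 (fully open).
Only numpy, scipy, OpenCV 4.12 (cv2) and the standard library are available. Lean on these libraries where they do the work, as an engineer would, in place of code of your own. Each camera call takes 0.05 s, during which the arm holds its last target.

## Working session

There is one attempt and no reset: what is moved stays moved. The work goes in short steps, Python scripts to look and compute and a tool call to move; the robot and the scene stay as the last step left them, time stands still between calls to the robot, and variables do not carry over. Pictures are saved under pics/ and viewed, and the job is handed in when it is done.

Besides the shell and the picture viewer there is one more tool, called after ">>>" as name(argument=value, ...) on one line, values as JSON. move_arm: Moves the arm, as the interface text tells. Its arguments: {"type":"object","properties":{"linear":{"type":"array"},"turn":{"type":"array"},"grip":{"type":"array"}},"required":["linear","turn","grip"]}

```bash
ls; mkdir -p pics
python3 - <<'E'
from rig import robot
import cv2,pickle
for n in ["scene","top"]:
    s=robot.snapshot(n)
    cv2.imwrite(f"pics/{n}0.png",s["image"][:,:,::-1])
    pickle.dump(s,open(f"pics/{n}0.pkl","wb"))
    print(n,s["origin"],s["attitude"],s["camera_matrix"],s["k1"],s["shot"])
    for k in ["holder","bail","bail_bar","jar","cap_center"]:
        for r in robot.boxes_of(s,k): print(k,r)
print(robot.state())
E
```

```text
pics
scene [1.62667470e-04 5.34713668e-01 6.11749870e-01] [-124.08188345   -0.92542018 -136.18864323] [[536.04517819   0.         282.06223837]
 [  0.         536.04517819 211.6719805 ]
 [  0.           0.           1.        ]] -0.20127849724013644 1
holder {'at': [0.5346, 0.0497, 0.0099], 'p': 0.67}
holder {'at': [0.5469, 0.0306, 0.1109], 'p': 0.19}
bail {'at': [0.5468, 0.0305, 0.1445], 'p': 0.67}
bail_bar {'at': [0.548, 0.0349, 0.1422], 'p': 0.62}
jar {'at': [0.544, 0.0408, 0.0513], 'p': 0.61}
cap_center {'at': [0.3954, -0.069, 0.032], 'p': 0.92}
cap_center {'at': [0.5466, 0.031, 0.1113], 'p': 0.7}
cap_center {'at': [0.4711, 0.1733, 0.0304], 'p': 0.61}
cap_center {'at': [0.3919, 0.0392, 0.0273], 'p': 0.57}
top [ 0.4298887  -0.0212875   0.94695145] [-173.71816565    1.39325186  -89.4761786 ] [[380.88631388   0.         282.51198981]
 [  0.         380.88631388 213.64749279]
 [  0.           0.           1.        ]] -0.06209940979325405 2
holder {'at': [0.5401, 0.0192, 0.0072], 'p': 0.93}
bail {'at': [0.5642, 0.0115, 0.1374], 'p': 0.8}
bail_bar {'at': [0.5654, 0.022, 0.1327], 'p': 
[... 282 characters left out ...]
r {'at': [0.5426, 0.0055, 0.0678], 'p': 0.43}
{'time': 0.6, 'joint_pos': array([-7.96029125e+01,  2.18044725e+01,  7.43353115e+01,  1.99127890e-03,
        8.38577722e+01, -1.23362243e+01]), 'joint_vel': array([-0.01199414,  0.0146563 , -0.07441186,  0.03817376, -0.07888254,
        0.04060199]), 'effort': array([-7.68707887e-04, -4.48160505e+01, -2.31401449e+01, -2.67949035e-04,
        4.33314599e-04, -1.24784897e-06]), 'tool_pos': array([ 0.21254337, -0.50725523,  0.21024535]), 'orientation': array([ 26.67737766,  89.9968549 , -40.58952358]), 'ft_force': array([ 0.27147566, -0.26155116, -0.21657397]), 'ft_torque': array([-0.0294232 ,  0.00758284,  0.02441733]), 'width': 0.995079298102107}
```

View pics/scene0.png

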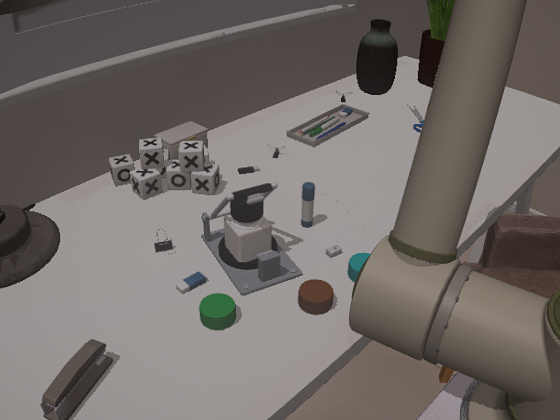

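View pics/top0.png

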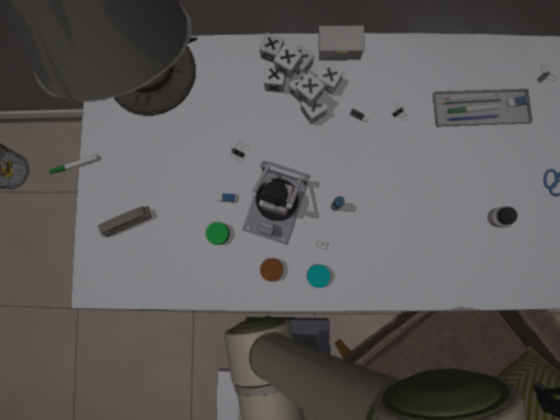

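The real cap is the black one on the jar in the holder: scene (248,205), top (275,190). The look-alikes are the green cap at scene (218,311), the brown one at (316,296) and the turquoise one at (363,267). I'll crop in close to check.

```bash
cat > h.py <<'E'
import numpy as np,cv2,pickle
from scipy.spatial.transform import Rotation as R
def RT(s): return R.from_euler('xyz',s["attitude"],degrees=True).as_matrix()
def cloud(s):
    K=s["camera_matrix"];z=s["z_map"];h,w=z.shape
    u,v=np.meshgrid(np.arange(w),np.arange(h))
    xd=(u-K[0,2])/K[0,0];yd=(v-K[1,2])/K[1,1]
    x,y=xd.copy(),yd.copy()
    for _ in range(20):
        f=1+s["k1"]*(x*x+y*y);x,y=xd/f,yd/f
    P=np.stack([x*z,y*z,z],-1)@RT(s).T+s["origin"]
    P[z==0]=np.nan
    return P
def proj(s,P):
    p=(np.asarray(P,float)-s["origin"])@RT(s)
    x=p[...,0]/p[...,2];y=p[...,1]/p[...,2];f=1+s["k1"]*(x*x+y*y);K=s["camera_matrix"]
    return np.stack([K[0,0]*x*f+K[0,2],K[1,1]*y*f+K[1,2]],-1)
def crop(s,u0,v0,u1,v1,k,name):
    im=s["image"][v0:v1,u0:u1,::-1]
    im=np.clip(im.astype(float)*1.5,0,255).astype(np.uint8)
    cv2.imwrite(name,cv2.resize(im,None,fx=k,fy=k,interpolation=cv2.INTER_CUBIC))
E
python3 - <<'E'
from h import *
s=pickle.load(open("pics/scene0.pkl","rb"));t=pickle.load(open("pics/top0.pkl","rb"))
crop(s,180,160,320,300,4,"pics/c_s0.png");crop(t,230,150,330,250,5,"pics/c_t0.png")
for n,c in(("s",s),("t",t)):
    P=cloud(c);d=np.hypot(P[...,0]-.55,P[...,1]-.02)<.13
    z=P[...,2]
    for lo,hi in((0.004,.010),(.05,.06),(.075,.082),(.112,.122),(.122,.2)):
        m=d&(z>lo)&(z<hi);q=P[m]
        print(n,lo,hi,m.sum(),q.mean(0).round(4),q.min(0).round(3),q.max(0).round(3))
    m=d&(z>.03);np.save(f"pics/{n}pts.npy",P[m])
    # plot of xy colored by height
    im=np.zeros((520,520,3),np.uint8)
    q=P[d&(z>.003)]
    hsv=np.zeros((520,520,3),np.uint8)
    for p in q[np.argsort(q[:,2])]:
        u=int(260-(p[1]-.02)*1900);v=int(260-(p[0]-.55)*1900)
        cv2.circle(hsv,(u,v),3,(int(np.clip(p[2]/.2*170,0,170)),255,255),-1)
    cv2.imwrite(f"pics/map_{n}.png",cv2.cvtColor(hsv,cv2.COLOR_HSV2BGR))
E
```

```text
s 0.004 0.01 1810 [0.5353 0.0481 0.0072] [ 0.457 -0.082  0.004] [0.666 0.149 0.01 ]
s 0.05 0.06 499 [0.5374 0.0393 0.055 ] [ 0.477 -0.005  0.05 ] [0.649 0.063 0.06 ]
s 0.075 0.082 362 [0.5592 0.0295 0.0775] [ 0.529 -0.008  0.075] [0.629 0.054 0.082]
s 0.112 0.122 313 [0.5611 0.029  0.1162] [ 0.539 -0.021  0.112] [0.596 0.062 0.122]
s 0.122 0.2 597 [0.5443 0.0299 0.1456] [ 0.526 -0.021  0.122] [0.583 0.069 0.155]
t 0.004 0.01 1530 [0.5455 0.021  0.0075] [ 0.421 -0.106  0.004] [0.668 0.145 0.01 ]
t 0.05 0.06 193 [0.5149 0.0344 0.0555] [ 0.479 -0.051  0.05 ] [0.649 0.061 0.06 ]
t 0.075 0.082 110 [0.5734 0.0048 0.0773] [ 0.532 -0.041  0.075] [0.633 0.053 0.082]
t 0.112 0.122 402 [0.5748 0.0149 0.1175] [ 0.541 -0.03   0.113] [0.597 0.059 0.122]
t 0.122 0.2 417 [0.5485 0.0233 0.1468] [ 0.528 -0.027  0.122] [0.587 0.066 0.157]
```

View pics/c_s0.png

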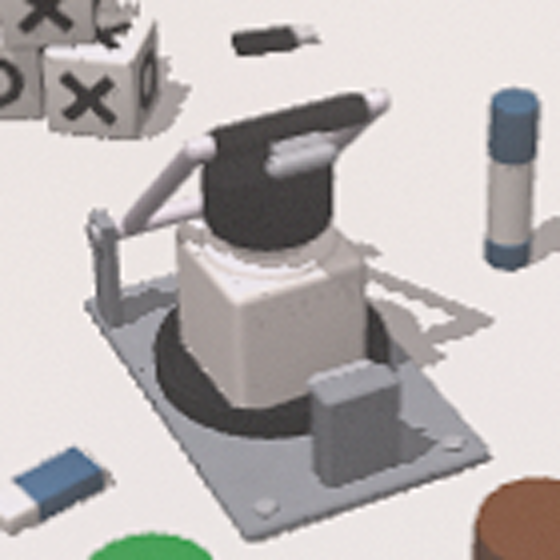

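View pics/c_t0.png

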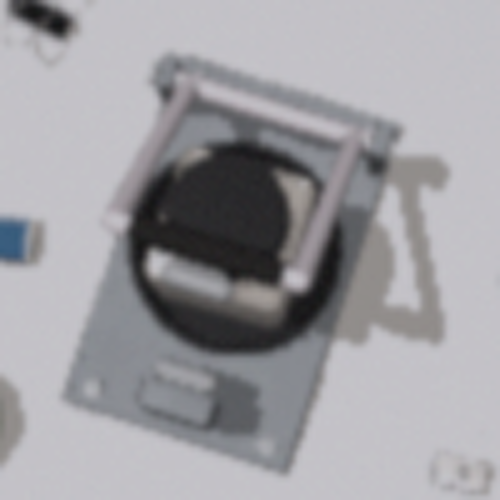

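View pics/map_t.png

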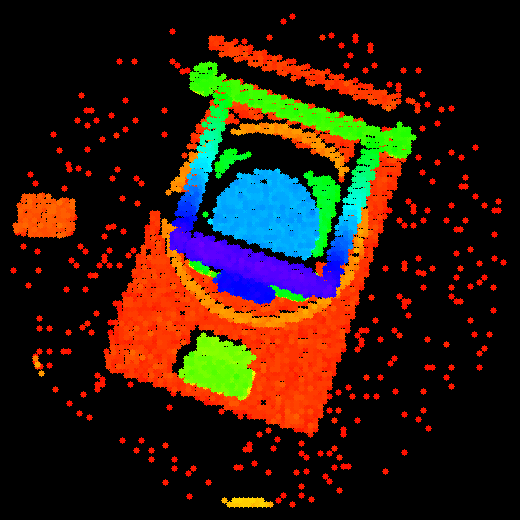

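Run:
```python
from h import *
from scipy.optimize import least_squares
for n in "scene","top":
    c=pickle.load(open(f"pics/{n}0.pkl","rb"));P=cloud(c);z=P[...,2]
    d=np.hypot(P[...,0]-.55,P[...,1]-.02)
    q=P[(d<.075)&(z>.017)&(z<.023)][:,:2]
    f=lambda p:np.hypot(q[:,0]-p[0],q[:,1]-p[1])-p[2]
    r=least_squares(f,[.55,.02,.052],loss='soft_l1',f_scale=.002)
    print(n,"cup",r.x,len(q))
    plate=P[(d<.13)&(z>.0052)&(z<.0095)][:,:2].astype(np.float32)
    # bar
    m=(d<.13)&(z>.122); q=P[m]
    # colour dark -> bar
    col=c["image"][m].astype(int).max(1)
    b=q[col<60]; 
    cc=b.mean(0);w=np.linalg.svd(b-cc)[2][0];pr=(b-cc)@w
    print("bar",cc.round(4),(np.degrees(np.arctan2(w[1],w[0]))).round(1),np.ptp(pr).round(4),(cc+w*(pr.min()+pr.max())/2).round(4),"zmax",np.percentile(b[:,2],[2,50,98]).round(4))
    l=q[(col>80)&(q[:,0]<cc[0]-.005)&(np.abs((q-cc)@w)<.025)]
    print("tab",len(l),l.mean(0) if len(l) else 0,l.min(0) if len(l) else 0,l.max(0) if len(l) else 0)
    # cap top
    top=P[(d<.06)&(z>.112)&(z<.119)];g=top[:,:2].astype(np.float32)
    print("captop",cv2.minEnclosingCircle(g),np.median(top[:,2]))
    # catch top
    k=P[(d<.1)&(z>.053)&(z<.06)&(P[...,0]<.51)][:,:2].astype(np.float32)
    print("catch",cv2.minAreaRect(k),len(k))
    # cup/jar shoulder yaw
    j=P[(d<.06)&(z>.074)&(z<.081)][:,:2].astype(np.float32);print("shoulder",cv2.minAreaRect(j))
    # hinge posts
    hq=P[(np.abs(z-.06)<.012)&(d<.13)&(P[...,0]>.585)][:,:2].astype(np.float32);print("hinge",cv2.minAreaRect(hq),len(hq))
```

```text
scene cup [0.56697154 0.01795183 0.05043994] 357
bar [0.5437 0.0285 0.1492] 71.5 0.0722 [0.5443 0.0302 0.1492] zmax [0.1418 0.1501 0.1541]
tab 92 [0.53353481 0.02856046 0.14036341] [0.52639449 0.01543072 0.134194  ] [0.53821275 0.04480609 0.14449692]
captop ((0.5737274885177612, 0.019752565771341324), 0.04398592188954353) 0.11646961852265
catch ((0.49231281876564026, 0.04288475960493088), (0.03660044074058533, 0.023149600252509117), 75.43313598632812) 156
shoulder ((0.5674949884414673, 0.019390223547816277), (0.06311046332120895, 0.06481515616178513), 74.6575927734375)
hinge ((0.625076174736023, 0.04381951317191124), (0.050293587148189545, 0.06260237842798233), 45.250736236572266) 227
top cup [0.56868163 0.01714576 0.05084232] 215
bar [0.5476 0.0239 0.152 ] -107.1 0.0834 [0.5461 0.0193 0.152 ] zmax [0.1453 0.1527 0.1557]
tab 56 [0.53535507 0.02818762 0.14187022] [0.52839632 0.01317286 0.13732643] [0.54141919 0.04348899 0.14672795]
captop ((0.5793626308441162, 0.01374911144375801), 0.04579212889075279) 0.11719611016325515
catch ((0.4942568838596344, 0.041723255068063736), (0.0360121913254261, 0.025138642638921738), 75.77890014648438) 124
shoulder ((0.5680961012840271, 0.01767725497484207), (0.06384426355361938, 0.0634143278002739), 73.56039428710938)
hinge ((0.6135209202766418, 0.0030430927872657776), (0.12072902917861938, 0.049240291118621826), 72.33401489257812) 249
```

```bash
cat >> h.py <<'E'
def plan(st,target):
    M=R.from_euler('xyz',st["orientation"],degrees=True).as_matrix()
    d=np.asarray(target)-st["tool_pos"]
    print("tcp",st["tool_pos"].round(4),"z-ax yaw",np.degrees(np.arctan2(M[1,2],M[0,2])).round(2),"y-ax yaw",np.degrees(np.arctan2(M[1,1],M[0,1])).round(2),"tilt",M[:,0].round(3))
    print("units",(M.T@d/.03).round(3),"joints",st["joint_pos"].round(1),"t",st["time"],"F",st["ft_force"].round(1),"w",round(st["width"],3))
E
python3 - <<'E'
from h import *
from rig import robot
plan(robot.state(),[.536,.0275,.21])
E
```

```text
tcp [ 0.2125 -0.5073  0.2102] z-ax yaw -67.27 y-ax yaw 22.73 tilt [ 0. -0. -1.]
units [ 8.0000e-03  1.6833e+01 -1.2274e+01] joints [-79.6  21.8  74.3   0.   83.9 -12.3] t 0.6 F [ 0.3 -0.3 -0.2] w 0.995
```

>>> move_arm(linear=[[0,0.99,-0.72],[0,0.99,-0.72],[0,0.99,-0.72],[0,0.99,-0.72],[0,0.99,-0.72],[0,0.99,-0.72],[0,0.99,-0.72],[0,0.99,-0.72],[0,0.99,-0.72],[0,0.99,-0.72]], turn=[0,0,0,0,0,0,0,0,0,0], grip=[0,0,0,0,0,0,0,0,0,0])

```text
time: 1.43
tool_pos: [0.4036, -0.1916, 0.2104]
orientation: [25.2, 90.0, -42.1]
ft_force: [0.1, -1.3, 0.1]
width: -0.001
```

>>> move_arm(linear=[[0,0.99,-0.72],[0,0.99,-0.72],[0,0.99,-0.72],[0,0.99,-0.72],[0,0.99,-0.72],[0,0.99,-0.72],[0,0.99,-0.72],[0,0,0],[0,0,0],[0,0,0]], turn=[0,0,0,0,0,0,0,0.95,0.95,0.95], grip=[0,0,0,0,0,0,0,0,0,0])

```text
time: 2.27
tool_pos: [0.5365, 0.0273, 0.21]
orientation: [-101.8, 90.0, 173.7]
ft_force: [-0.2, 0.0, -0.5]
width: -0.001
```

>>> move_arm(linear=[[0,0,0],[0,0,0],[0,0,0],[0,0,0],[0,0,0]], turn=[0.95,0.95,0.95,0.95,0], grip=[0,0,0,0,0])

```text
time: 2.68
tool_pos: [0.5363, 0.0266, 0.2102]
orientation: [178.4, 90.0, 71.0]
ft_force: [-0.2, 0.4, 0.3]
width: -0.001
```

Run:
```python
from h import *
from rig import robot
plan(robot.state(),[.545,.025,.165])
s=robot.snapshot("scene");crop(s,160,100,340,300,3,"pics/c_s1.png")
print(proj(s,robot.state()["tool_pos"]))
```

```text
tcp [0.5363 0.0266 0.2102] z-ax yaw -107.36 y-ax yaw -17.36 tilt [ 0.  0. -1.]
units [ 1.508  0.292 -0.037] joints [-9.8 20.5 76.4  0.  83.1 97.6] t 2.6833 F [-0.2  0.4  0.3] w -0.001
[255.45557301 159.55830477]
```

View pics/c_s1.png

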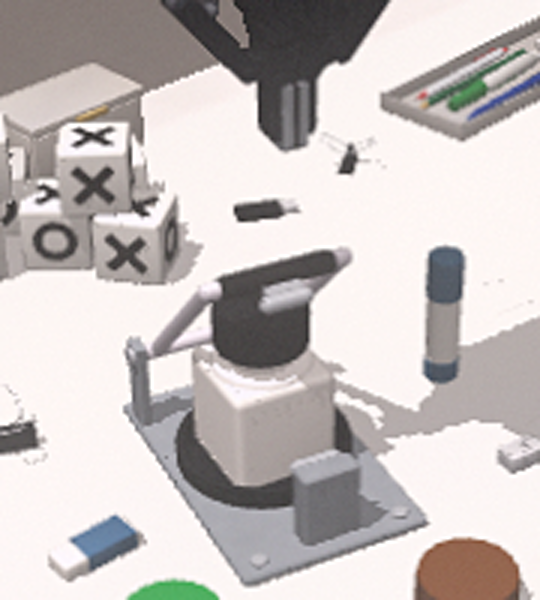

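>>> move_arm(linear=[[0.5,0.29,-0.04],[0.5,0,0],[0.5,0,0],[0.3,0,0],[0.1,0,0],[0,0,0]], turn=[0,0,0,0,0,0], grip=[0,0,0,0,0,0])

```text
time: 3.23
tool_pos: [0.5448, 0.0251, 0.1529]
orientation: [-84.8, 89.9, 168.1]
ft_force: [0.5, 1.0, -0.0]
width: 0.001
```

>>> move_arm(linear=[[0.3,-0.28,0],[0.32,-0.25,0],[0.35,-0.21,0],[0.37,-0.18,0],[0.38,-0.14,0],[0.39,-0.1,0],[0,0,0]], turn=[0,0,0,0,0,0,0], grip=[0,0,0,0,0,0,0])

```text
time: 3.82
tool_pos: [0.5108, 0.0356, 0.0892]
orientation: [-82.9, 89.9, 170.0]
ft_force: [-0.8, 0.2, -0.5]
width: 0.0
```

Run:
```python
from h import *
from rig import robot
plan(robot.state(),[.5105,.035,.065])
s=robot.snapshot("scene");crop(s,160,100,340,300,3,"pics/c_s2.png")
```

```text
tcp [0.5108 0.0356 0.0892] z-ax yaw -107.11 y-ax yaw -17.11 tilt [-0.002  0.    -1.   ]
units [ 0.805 -0.003  0.023] joints [-9.3 25.4 90.9  0.  63.8 97.8] t 3.8167 F [-0.8  0.2 -0.5] w 0.0
```

View pics/c_s2.png

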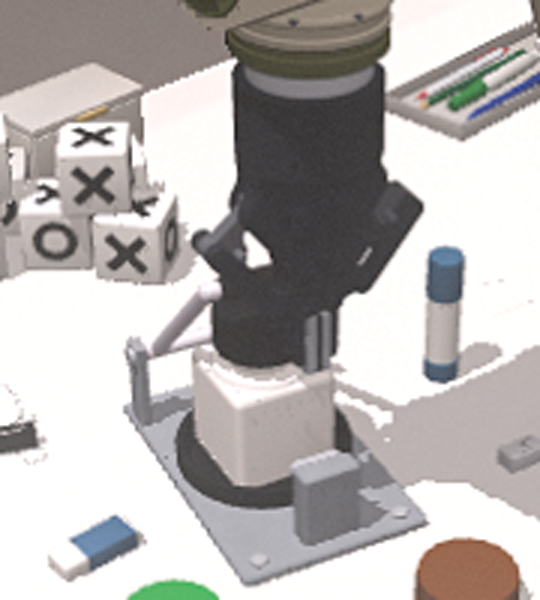

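Run:
```python
from h import *
from rig import robot
s=robot.snapshot("top");crop(s,220,140,340,250,5,"pics/c_t2.png")
t=robot.snapshot("scene")
for q in(s,t):
  for k in ["bail","bail_bar"]:
    for r in robot.boxes_of(q,k): print(k,r)
crop(t,210,160,290,230,8,"pics/c_s2b.png")
P=cloud(t)
for v in range(180,226,4): print(v,[(P[v,u]*1000).round(0).tolist() for u in range(226,280,9)])
```

```text
bail {'at': [0.6227, -0.0007, 0.065], 'p': 0.77}
bail_bar {'at': [0.6221, 0.0064, 0.0611], 'p': 0.57}
bail {'at': [0.5893, 0.055, 0.11], 'p': 0.78}
bail_bar {'at': [0.5969, 0.0532, 0.1118], 'p': 0.69}
180 [[531.0, 93.0, 203.0], [521.0, 83.0, 203.0], [767.0, -157.0, -1.0], [507.0, 60.0, 199.0], [498.0, 49.0, 199.0], [493.0, 35.0, 195.0]]
184 [[782.0, -116.0, -0.0], [515.0, 89.0, 201.0], [752.0, -143.0, 1.0], [510.0, 57.0, 190.0], [497.0, 51.0, 193.0], [495.0, 34.0, 187.0]]
188 [[768.0, -104.0, 1.0], [515.0, 89.0, 194.0], [741.0, -132.0, 0.0], [519.0, 49.0, 175.0], [499.0, 49.0, 184.0], [493.0, 36.0, 181.0]]
192 [[754.0, -92.0, 2.0], [516.0, 89.0, 187.0], [512.0, 74.0, 182.0], [522.0, 46.0, 166.0], [500.0, 48.0, 176.0], [499.0, 29.0, 168.0]]
196 [[564.0, 67.0, 148.0], [553.0, 57.0, 149.0], [513.0, 73.0, 174.0], [511.0, 57.0, 168.0], [502.0, 47.0, 167.0], [498.0, 30.0, 162.0]]
200 [[563.0, 68.0, 142.0], [581.0, 33.0, 118.0], [572.0, 21.0, 116.0], [506.0, 62.0, 165.0], [502.0, 46.0, 160.0], [499.0, 29.0, 153.0]]
204 [[573.0, 60.0, 126.0], [572.0, 42.0, 118.0], [562.0, 30.0, 117.0], [550.0, 20.0, 118.0], [502.0, 46.0, 152.0], [502.0, 27.0, 143.0]]
208 [[713.0, -55.0, -3.0], [567.0, 46.0, 114.0], [554.0, 38.0, 116.0], [545.0, 26.0, 115.0], [504.0, 44.0, 142.0], [502.0, 26.0, 135.0]]
212 [[628.0, 16.0, 62.0], [567.0, 46.0, 106.0], [552.0, 40.0, 110.0], [542.0, 28.0, 109.0], [504.0, 44.0, 135.0], [502.0, 26.0, 128.0]]
216 [[603.0, 37.0, 76.0], [567.0, 46.0, 98.0], [552.0, 40.0, 102.0], [543.0, 28.0, 101.0], [504.0, 44.0, 127.0], [502.0, 26.0, 119.0]]
220 [[595.0, 44.0, 74.0], [580.0, 36.0, 78.0], [552.0, 40.0, 94.0], [542.0, 28.0, 93.0], [505.0, 44.0, 119.0], [614.0, -88.0, 0.0]]
224 [[595.0, 44.0, 66.0], [572.0, 43.0, 77.0], [559.0, 34.0, 79.0], [550.0, 22.0, 77.0], [540.0, 9.0, 76.0], [604.0, -77.0, 1.0]]
```

View pics/c_s2b.png

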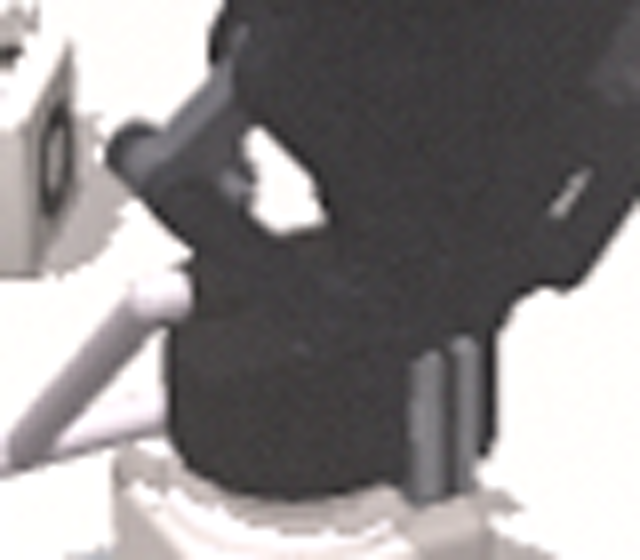

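View pics/c_t2.png

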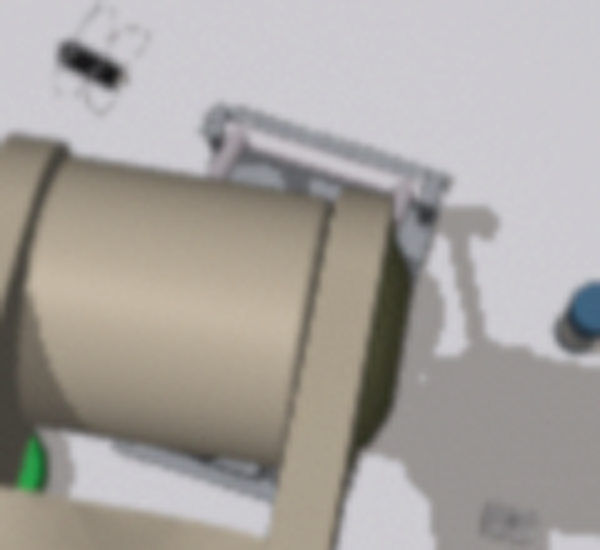

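>>> move_arm(linear=[[0,-0.4,0],[-0.7,0,0],[-0.9,0,0],[-0.9,0,0],[-0.9,0,0],[-0.5,0,0],[0,-0.9,0],[0,-0.9,0],[0,-0.9,0],[0,0,0]], turn=[0,0,0,0,0,0,0,0,0,0], grip=[0,0,0,0,0,0,0,0,0,0])

```text
time: 5.0
tool_pos: [0.4193, 0.0641, 0.2075]
orientation: [-93.6, 89.9, 159.3]
ft_force: [1.2, -0.6, 0.4]
width: -0.004
```

Run:
```python
from h import *
from rig import robot
plan(robot.state(),[.5105,.035,.065])
s=robot.snapshot("scene");crop(s,160,100,340,300,3,"pics/c_s3.png")
P=cloud(s);z=P[...,2];d=np.hypot(P[...,0]-.55,P[...,1]-.02)
m=(d<.09)&(z>.122)&(z<.17);q=P[m];col=s["image"][m].astype(int).max(1)
b=q[(col<60)]
ex=np.array([.956,-.292]);H=np.array([.6273,-.0006])
ss=-(b[:,:2]-H)@ex; yy=(b[:,:2]-H)@[.292,.956]
print(len(b),np.percentile(ss,[2,25,50,75,98]).round(4),np.percentile(yy,[2,98]).round(4),np.percentile(b[:,2],[2,25,50,75,98]).round(4))
hi,_,_=np.histogram2d(ss,b[:,2],bins=[np.arange(.06,.12,.004),np.arange(.12,.17,.004)]);print(hi.T[::-1].astype(int))
```

```text
tcp [0.4193 0.0641 0.2075] z-ax yaw -107.09 y-ax yaw -17.09 tilt [-0.001  0.    -1.   ]
units [4.746 3.196 0.034] joints [-7.4  9.2 92.8  0.  78.  99.7] t 5.0 F [ 1.2 -0.6  0.4] w -0.004
264 [0.0837 0.0872 0.0888 0.0897 0.0919] [-0.0298  0.0341] [0.1425 0.1469 0.1498 0.152  0.1539]
[[ 0  0  0  0  0  0  0  0  0  0  0  0  0  0]
 [ 0  0  0  0  0  0  0  0  0  0  0  0  0  0]
 [ 0  0  0  0  0  0  0  0  0  0  0  0  0  0]
 [ 0  0  0  0  0  3 48 16  1  0  0  0  0  0]
 [ 0  0  0  0  0  6 30 70  0  0  0  0  0  0]
 [ 0  0  0  0  0  0  4 67  1  0  0  0  0  0]
 [ 0  0  0  0  0  0  2 13  0  0  0  0  0  0]
 [ 0  0  0  0  0  0  0  0  0  0  0  0  0  0]
 [ 0  0  0  0  0  0  0  0  0  2  1  0  0  0]
 [ 0  0  0  0  0  0  0  0  0  0  0  0  0  0]
 [ 0  0  0  0  0  0  0  0  0  0  0  0  0  0]
 [ 0  0  0  0  0  0  0  0  0  0  0  0  0  0]]
```

View pics/c_s3.png

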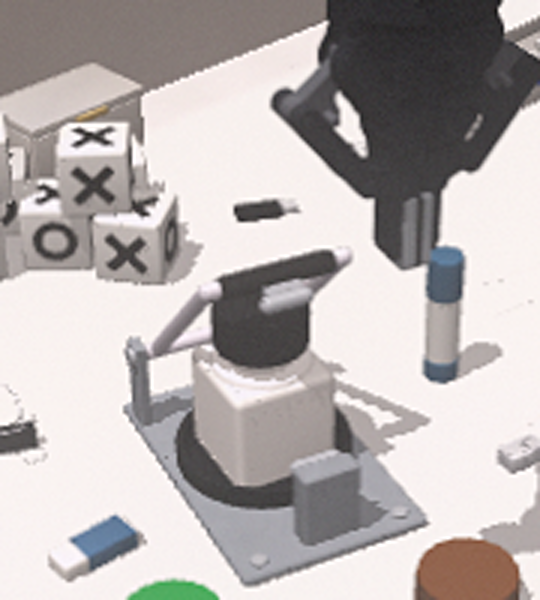

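>>> move_arm(linear=[[0,0.93,0],[0,0.93,0],[0,0.93,0],[0,0.93,0],[0,0.93,0],[0.5,0,0],[0.6,0,0],[0.5,0,0],[0.2,0,0],[0.2,0,0]], turn=[0,0,0,0,0,0,0,0,0,0], grip=[0,0,0,0,0,0,0,0,0,0])

```text
time: 5.88
tool_pos: [0.5567, 0.0214, 0.1464]
orientation: [-85.8, 90.0, 167.0]
ft_force: [0.5, -1.3, 0.5]
width: -0.004
```

Run:
```python
from h import *
from rig import robot
plan(robot.state(),[.5527,.0222,.14])
s=robot.snapshot("scene");crop(s,200,140,300,230,7,"pics/c_s4.png")
```

```text
tcp [0.5567 0.0214 0.1464] z-ax yaw -107.18 y-ax yaw -17.18 tilt [-0.  0. -1.]
units [ 0.214 -0.136  0.014] joints [-10.   25.6  79.3   0.   75.2  97.2] t 5.8833 F [ 0.5 -1.3  0.5] w -0.004
```

View pics/c_s4.png

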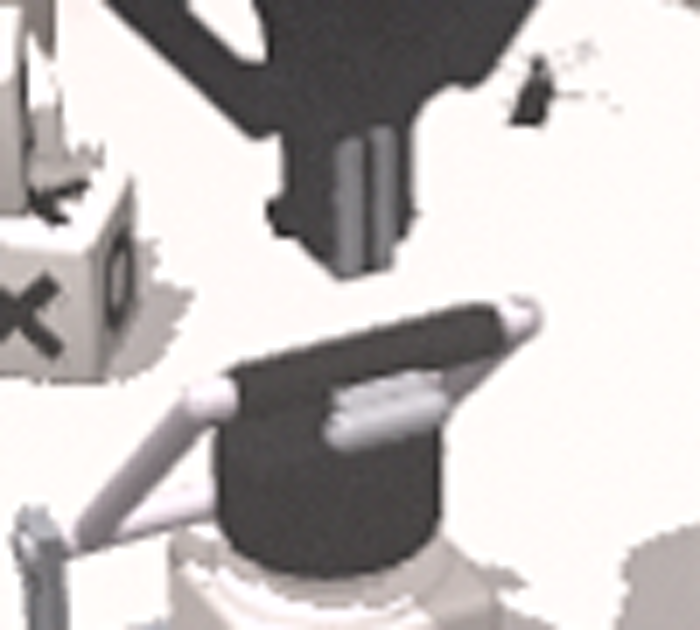

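Run:
```python
from h import *
from rig import robot
st=robot.state();s=robot.snapshot("scene");P=cloud(s)
print(proj(s,st["tool_pos"]),st["tool_pos"],st["width"])
for v in range(160,200,3): print(v,[(P[v,u]*1000).round(0).tolist() for u in range(242,262,4)])
print(s["origin"],s["attitude"])
t=robot.snapshot("top");crop(t,200,120,360,250,5,"pics/c_t4.png")
```

```text
[249.71089058 188.71087489] [0.55631791 0.02148001 0.14575206] 0.0007371383914928873
160 [[558.0, 35.0, 204.0], [549.0, 35.0, 208.0], [549.0, 27.0, 205.0], [545.0, 21.0, 204.0], [546.0, 12.0, 200.0]]
163 [[563.0, 31.0, 196.0], [553.0, 31.0, 199.0], [546.0, 29.0, 201.0], [545.0, 21.0, 198.0], [546.0, 12.0, 195.0]]
166 [[560.0, 34.0, 192.0], [550.0, 34.0, 196.0], [547.0, 28.0, 195.0], [546.0, 21.0, 193.0], [546.0, 12.0, 189.0]]
169 [[558.0, 36.0, 188.0], [551.0, 33.0, 190.0], [548.0, 28.0, 189.0], [544.0, 22.0, 188.0], [546.0, 12.0, 183.0]]
172 [[562.0, 32.0, 179.0], [551.0, 33.0, 185.0], [547.0, 29.0, 185.0], [545.0, 22.0, 182.0], [547.0, 11.0, 177.0]]
175 [[783.0, -165.0, 2.0], [553.0, 32.0, 178.0], [546.0, 30.0, 180.0], [544.0, 23.0, 178.0], [760.0, -192.0, 0.0]]
178 [[774.0, -157.0, 1.0], [559.0, 27.0, 167.0], [546.0, 30.0, 174.0], [545.0, 22.0, 172.0], [751.0, -184.0, -0.0]]
181 [[767.0, -150.0, -1.0], [761.0, -157.0, -1.0], [753.0, -161.0, 1.0], [748.0, -169.0, -0.0], [742.0, -176.0, -1.0]]
184 [[760.0, -143.0, -3.0], [749.0, -145.0, 2.0], [746.0, -155.0, -2.0], [739.0, -160.0, -1.0], [732.0, -165.0, 0.0]]
187 [[746.0, -130.0, 1.0], [741.0, -138.0, 0.0], [552.0, 25.0, 153.0], [544.0, 24.0, 155.0], [541.0, 17.0, 153.0]]
190 [[553.0, 42.0, 154.0], [547.0, 38.0, 155.0], [545.0, 31.0, 152.0], [541.0, 26.0, 152.0], [540.0, 18.0, 149.0]]
193 [[550.0, 44.0, 150.0], [546.0, 39.0, 150.0], [544.0, 32.0, 148.0], [542.0, 25.0, 145.0], [538.0, 20.0, 145.0]]
196 [[548.0, 46.0, 146.0], [547.0, 39.0, 143.0], [542.0, 35.0, 144.0], [540.0, 27.0, 141.0], [535.0, 23.0, 142.0]]
199 [[577.0, 21.0, 116.0], [570.0, 18.0, 118.0], [537.0, 39.0, 142.0], [534.0, 33.0, 141.0], [531.0, 27.0, 140.0]]
[1.62667470e-04 5.34713668e-01 6.11749870e-01] [-124.08188345   -0.92542018 -136.18864323]
```

View pics/c_t4.png

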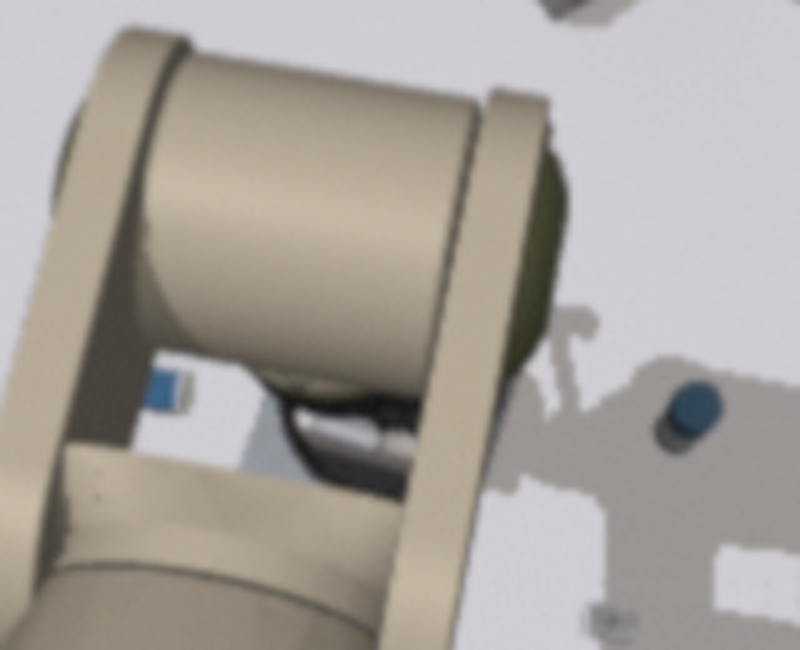

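The reported TCP sits about 23 mm below the fingertips I see in the depth image (tips near z = 0.169, TCP reads 0.146). That explains why I never touched the bar. I'll correct for it and press again while watching the force.

>>> move_arm(linear=[[0,-0.2,0],[0.3,0,0],[0.2,0,0],[0.15,0,0],[0.1,0,0],[0,0,0]], turn=[0,0,0,0,0,0], grip=[0,0,0,0,0,0])

```text
time: 6.53
tool_pos: [0.5503, 0.0235, 0.1237]
orientation: [-82.6, 90.0, 170.3]
ft_force: [0.4, 0.4, -0.0]
width: 0.0
```

Run:
```python
from h import *
from rig import robot
plan(robot.state(),[.5527,.0222,.14])
s=robot.snapshot("scene");crop(s,200,140,300,230,7,"pics/c_s5.png")
```

```text
tcp [0.5503 0.0235 0.1237] z-ax yaw -107.17 y-ax yaw -17.17 tilt [-0.001  0.    -1.   ]
units [-0.545  0.089  0.016] joints [-9.9 26.4 82.2 -0.  71.5 97.3] t 6.5333 F [ 0.4  0.4 -0. ] w 0.0
```

View pics/c_s5.png

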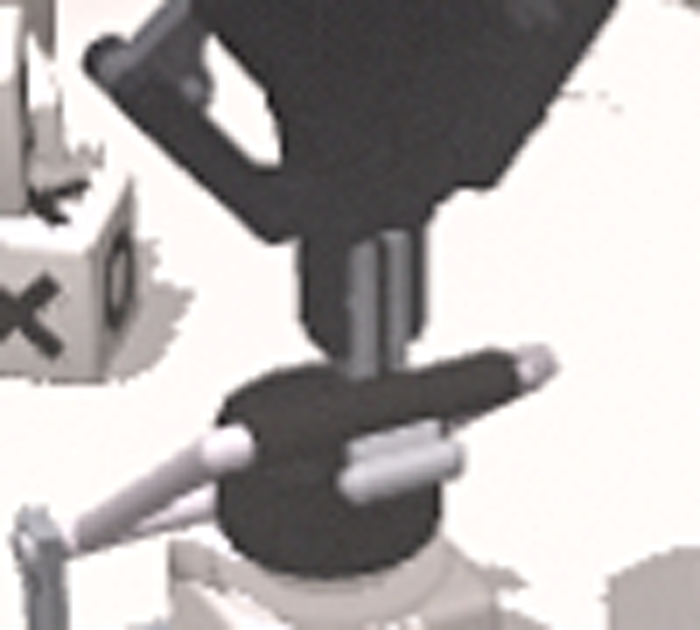

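>>> move_arm(linear=[[0.27,-0.3,0],[0.31,-0.26,0],[0.34,-0.21,0],[0.35,-0.18,0],[0.36,-0.13,0],[0.37,-0.09,0],[0,0,0]], turn=[0,0,0,0,0,0,0], grip=[0,0,0,0,0,0,0])

```text
time: 7.17
tool_pos: [0.5158, 0.034, 0.0629]
orientation: [-81.1, 89.8, 171.8]
ft_force: [0.4, 0.7, -0.7]
width: -0.004
```

Run:
```python
from h import *
from rig import robot
plan(robot.state(),[.5145,.034,.04])
s=robot.snapshot("scene");crop(s,190,150,310,300,4,"pics/c_s6.png")
```

```text
tcp [0.5158 0.034  0.0629] z-ax yaw -107.16 y-ax yaw -17.16 tilt [-0.003  0.    -1.   ]
units [ 0.765 -0.039  0.013] joints [-9.4 27.8 91.9 -0.  60.4 97.8] t 7.1667 F [ 0.4  0.7 -0.7] w -0.004
```

View pics/c_s6.png

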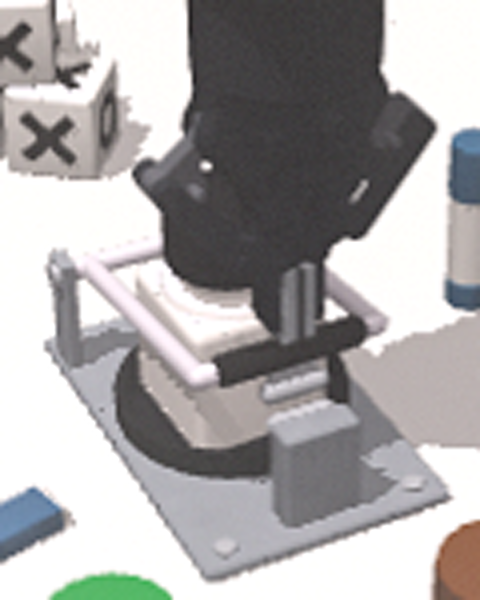

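```bash
cat > prof.py <<'E'
from h import *
from rig import robot
def prof(name="scene"):
    st=robot.state();s=robot.snapshot(name);P=cloud(s).reshape(-1,3);tp=st["tool_pos"]
    M=R.from_euler('xyz',st["orientation"],degrees=True).as_matrix()
    q=(P-tp)@M  # tool coords
    ok=(np.abs(q[:,1])<.07)&(np.abs(q[:,2])<.09)&(q[:,0]<0.02)&(q[:,0]>-.16)
    q=q[ok]
    for a in np.arange(-.15,.02,.006):
        k=q[(q[:,0]>=a)&(q[:,0]<a+.006)]
        if len(k)>2: print(f"behind TCP {-a*1000:.0f}: n{len(k)} y {np.percentile(k[:,1],3)*1000:.0f}..{np.percentile(k[:,1],97)*1000:.0f}  z {np.percentile(k[:,2],3)*1000:.0f}..{np.percentile(k[:,2],97)*1000:.0f}")
if __name__=="__main__": prof()
E
python3 prof.py
```

```text
behind TCP 150: n41 y -35..5  z -38..-1
behind TCP 144: n60 y -13..5  z -38..35
behind TCP 138: n129 y -13..5  z -40..38
behind TCP 132: n228 y -21..4  z -42..36
behind TCP 126: n203 y -21..3  z -47..43
behind TCP 120: n246 y -20..8  z -58..57
behind TCP 114: n271 y -19..7  z -61..57
behind TCP 108: n185 y -18..-3  z -56..56
behind TCP 102: n159 y -18..4  z -51..52
behind TCP 96: n165 y -18..5  z -48..49
behind TCP 90: n143 y -18..9  z -42..43
behind TCP 84: n135 y -14..9  z -38..40
behind TCP 78: n186 y -15..8  z -33..35
behind TCP 72: n106 y -14..-0  z -29..28
behind TCP 66: n51 y -14..-6  z -16..21
behind TCP 60: n54 y -13..61  z -13..12
behind TCP 54: n127 y -12..66  z -28..12
behind TCP 48: n95 y -13..56  z -29..13
behind TCP 42: n100 y -13..53  z -28..12
behind TCP 36: n117 y -13..54  z -28..11
behind TCP 30: n71 y -12..49  z -28..10
behind TCP 24: n115 y -11..41  z -33..30
behind TCP 18: n468 y -12..62  z -45..41
behind TCP 12: n334 y -11..64  z -46..41
behind TCP 6: n171 y -13..68  z -46..24
behind TCP -0: n64 y -17..62  z -34..14
behind TCP -6: n174 y -37..-15  z -18..14
behind TCP -12: n85 y -38..24  z -32..14
behind TCP -18: n38 y -38..41  z -33..13
```

>>> move_arm(linear=[[0.2,-0.05,0],[0.2,0,0],[0.1,0,0],[0,0,0]], turn=[0,0,0,0], grip=[0,0,0,0])

```text
time: 7.6
tool_pos: [0.5154, 0.0343, 0.0492]
orientation: [-110.5, 90.0, 142.4]
ft_force: [-0.1, -0.5, 0.7]
width: -0.003
```

>>> move_arm(linear=[[0.1,0,0],[0.1,0,0],[0,0,0]], turn=[0,0,0], grip=[0,0,0])

```text
time: 7.85
tool_pos: [0.5157, 0.0342, 0.0436]
orientation: [99.1, 90.0, -8.0]
ft_force: [-1.3, -0.2, 7.2]
width: 0.003
```

>>> move_arm(linear=[[0.1,0,0],[0.1,0,0],[0,0,0]], turn=[0,0,0], grip=[0,0,0])

```text
time: 8.1
tool_pos: [0.516, 0.0343, 0.0416]
orientation: [93.8, 89.8, -13.3]
ft_force: [-14.8, 1.3, 50.1]
width: -0.004
```

Run:
```python
from h import *
from rig import robot
plan(robot.state(),[.5145,.034,.04])
s=robot.snapshot("scene");crop(s,190,180,310,300,5,"pics/c_s7.png")
```

```text
tcp [0.516  0.0343 0.0416] z-ax yaw -107.13 y-ax yaw -17.13 tilt [ 0.004 -0.001 -1.   ]
units [ 0.052 -0.046  0.024] joints [-9.3 29.5 93.5 -0.  56.8 97.8] t 8.1 F [-14.8   1.3  50.1] w -0.004
```

View pics/c_s7.png

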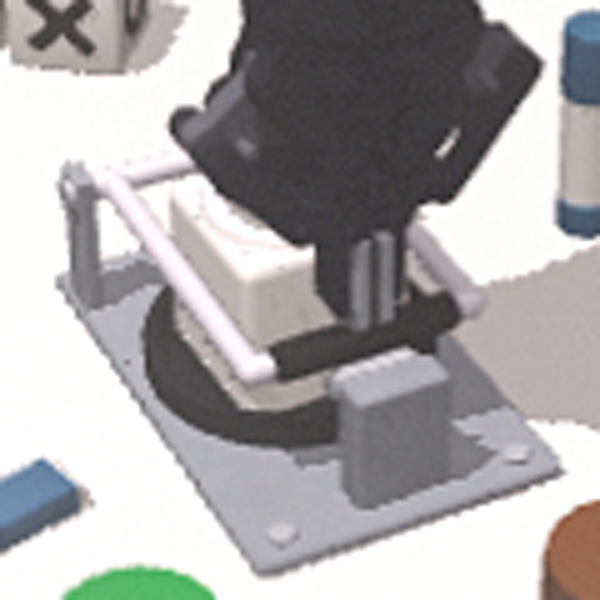

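>>> move_arm(linear=[[-0.2,0,0],[-0.6,0,0],[-0.9,0,0],[-0.9,0,0],[-0.9,0,0],[-0.9,0,0],[-0.9,-0.3,0],[0,0,0]], turn=[0,0,0,0,0,0,0,0], grip=[0,0,0,0,0,85,85,85])

```text
time: 8.82
tool_pos: [0.5081, 0.0369, 0.2011]
orientation: [98.1, 89.5, -9.1]
ft_force: [0.3, -0.3, 0.9]
width: 0.419
```

```bash
python3 - <<'E'
from h import *
from rig import robot
plan(robot.state(),[.568,.0175,.19])
s=robot.snapshot("scene");crop(s,180,130,320,290,4,"pics/c_s8.png")
pickle.dump(s,open("pics/s8.pkl","wb"))
P=cloud(s)
H=np.array([.6273,-.0006]);ex=np.array([.956,-.292]);ey=np.array([.292,.956])
p=P[...,:2]-H;S=-(p@ex);Y=p@ey;z=P[...,2]
m=(S>.106)&(S<.14)&(abs(Y)<.05)&(z>.045)&(z<.09);col=s["image"].max(-1)
b=m&(col<70);print("bar",b.sum(),np.percentile(S[b],[3,50,97]).round(4),np.percentile(z[b],[3,50,97]).round(4),np.percentile(Y[b],[3,97]))
c=(S>.04)&(S<.1)&(abs(Y)<.035)&(z>.112)&(z<.121);g=P[c];print("captop",cv2.minEnclosingCircle(g[:,:2].astype(np.float32)),np.median(g[:,2]))
c=(S>.02)&(S<.11)&(abs(Y)<.04)&(z>.075)&(z<.081)&(col>100);print("jar",cv2.minAreaRect(P[c][:,:2].astype(np.float32)))
c=(S>.02)&(S<.11)&(abs(Y)<.04)&(z>.090)&(z<.113)&(col<100);g=P[c][:,:2]
from scipy.optimize import least_squares
r=least_squares(lambda p:np.hypot(g[:,0]-p[0],g[:,1]-p[1])-.0285,[.568,.0175],loss='soft_l1',f_scale=.001);print("cap side fit",r.x,len(g))
E
python3 prof.py
```

```text
tcp [0.5081 0.0369 0.2011] z-ax yaw -107.15 y-ax yaw -17.15 tilt [ 0.008 -0.001 -1.   ]
units [0.389 2.096 0.03 ] joints [-9.2 17.9 81.9  0.  79.7 98. ] t 8.8167 F [ 0.3 -0.3  0.9] w 0.419
bar 297 [0.1194 0.126  0.1297] [0.0543 0.0622 0.0659] [-0.02821179  0.03394529]
captop ((0.5671376585960388, 0.01781667023897171), 0.029514672234654427) 0.11677086770893622
jar ((0.5677026510238647, 0.019107826054096222), (0.062049880623817444, 0.06344199925661087), 73.54400634765625)
cap side fit [0.56917532 0.01724195] 354
behind TCP 150: n56 y -35..6  z -38..14
behind TCP 144: n118 y -13..4  z -38..32
behind TCP 138: n221 y -13..5  z -40..36
behind TCP 132: n356 y -20..4  z -56..53
behind TCP 126: n427 y -21..8  z -67..61
behind TCP 120: n337 y -21..1  z -67..61
behind TCP 114: n261 y -19..4  z -65..60
behind TCP 108: n252 y -19..6  z -63..59
behind TCP 102: n264 y -19..12  z -62..56
behind TCP 96: n258 y -19..12  z -59..54
behind TCP 90: n209 y -19..12  z -58..54
behind TCP 84: n207 y -14..10  z -56..53
behind TCP 78: n238 y -14..9  z -54..50
behind TCP 72: n147 y -14..8  z -49..47
behind TCP 66: n74 y -13..5  z -35..42
behind TCP 60: n106 y -12..9  z -35..34
behind TCP 54: n99 y -12..8  z -35..35
behind TCP 48: n98 y -12..9  z -35..35
behind TCP 42: n97 y -13..7  z -35..34
behind TCP 36: n87 y -13..8  z -34..34
behind TCP 30: n53 y -13..8  z -28..28
behind TCP 24: n5 y -4..6  z -27..23
```

View pics/c_s8.png

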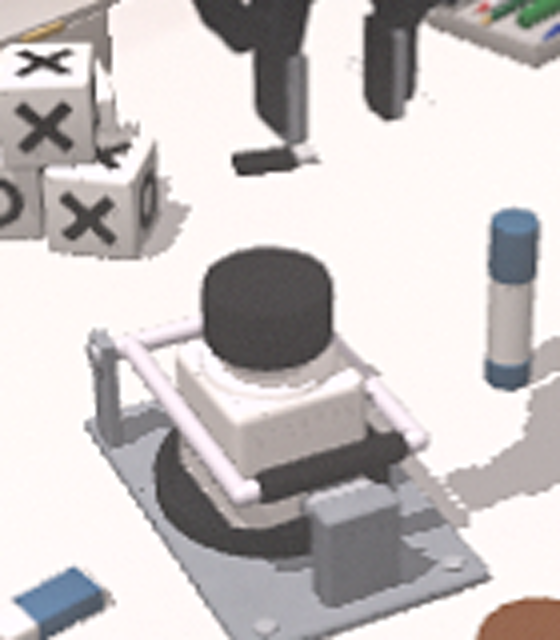

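>>> move_arm(linear=[[0,0.7,0],[0,0.7,0.03],[0,0.71,0],[0.8,0,0],[0,0,0],[0,0,0],[0,0,0]], turn=[0,0,0,0,0,0,0], grip=[85,85,85,85,85,85,85])

```text
time: 9.5
tool_pos: [0.5667, 0.0175, 0.1724]
orientation: [-83.5, 89.9, 169.4]
ft_force: [-0.2, 0.1, 0.4]
width: 0.991
```

```bash
python3 - <<'E'
from h import *
from rig import robot
plan(robot.state(),[.5685,.0173,.058])
s=robot.snapshot("scene");crop(s,180,110,320,290,3,"pics/c_s9.png")
E
python3 prof.py | tail -12
```

```text
tcp [0.5667 0.0175 0.1724] z-ax yaw -107.16 y-ax yaw -17.16 tilt [-0.001  0.    -1.   ]
units [ 3.812  0.063 -0.011] joints [-10.2  25.2  75.3   0.   79.6  97. ] t 9.5 F [-0.2  0.1  0.4] w 0.991
behind TCP 102: n316 y -18..12  z -73..67
behind TCP 96: n229 y -18..11  z -73..70
behind TCP 90: n255 y -15..9  z -74..71
behind TCP 84: n140 y -15..7  z -71..70
behind TCP 78: n70 y -14..4  z -59..64
behind TCP 72: n84 y -13..7  z -56..54
behind TCP 66: n83 y -13..7  z -57..55
behind TCP 60: n79 y -12..5  z -57..54
behind TCP 54: n84 y -12..7  z -57..55
behind TCP 48: n68 y -12..6  z -56..55
behind TCP 42: n58 y -12..8  z -53..49
behind TCP 36: n4 y -9..4  z -48..44
```

View pics/c_s9.png

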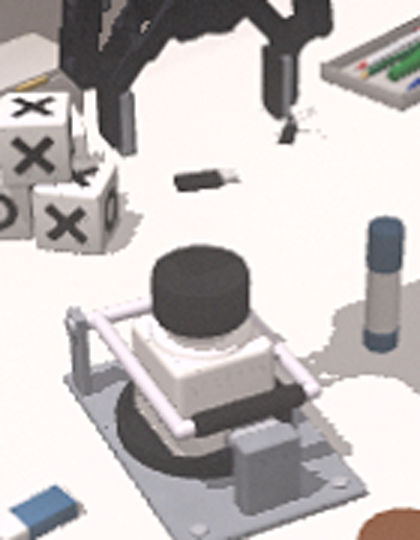

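>>> move_arm(linear=[[0.7,0.06,0.02],[0.8,0,0],[0.8,0,0],[0.7,0,0],[0.5,0,0],[0.3,0,0],[0,0,0]], turn=[0,0,0,0,0,0,0], grip=[85,85,85,85,85,85,85])

```text
time: 10.18
tool_pos: [0.568, 0.0164, 0.0575]
orientation: [-83.1, 89.9, 169.8]
ft_force: [-0.9, 0.1, 1.3]
width: 0.993
```

Run:
```python
from h import *
from rig import robot
plan(robot.state(),[.5685,.0173,.058])
s=robot.snapshot("scene");crop(s,180,140,320,290,4,"pics/c_s10.png")
```

```text
tcp [0.568  0.0164 0.0575] z-ax yaw -107.16 y-ax yaw -17.16 tilt [-0.002  0.    -1.   ]
units [-0.018  0.008 -0.033] joints [-10.3  32.4  83.9  -0.   63.8  96.9] t 10.1833 F [-0.9  0.1  1.3] w 0.993
```

View pics/c_s10.png

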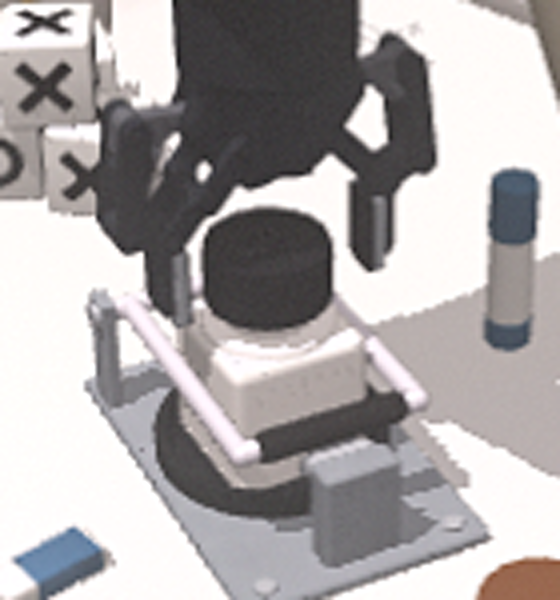

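>>> move_arm(linear=[[0,0,0],[0,0,0],[0,0,0],[0,0,0],[0,0,0],[0,0,0]], turn=[0,0,0,0,0,0], grip=[30,30,30,30,30,30])

```text
time: 10.73
tool_pos: [0.5695, 0.0167, 0.06]
orientation: [114.7, 89.8, 7.5]
ft_force: [0.5, 3.6, 5.8]
width: 0.647
```

Run:
```python
from h import *
from rig import robot
st=robot.state();plan(st,[.5685,.0173,.058]);print(st["ft_torque"].round(2))
s=robot.snapshot("scene");crop(s,180,140,320,290,4,"pics/c_s11.png")
```

```text
tcp [0.5695 0.0167 0.06  ] z-ax yaw -107.15 y-ax yaw -17.15 tilt [ 0.003  0.    -1.   ]
units [ 0.066 -0.038 -0.008] joints [-10.2  32.2  83.7   0.1  63.9  96.9] t 10.7333 F [0.5 3.6 5.8] w 0.647
[ 0.51  0.01 -0.03]
```

View pics/c_s11.png

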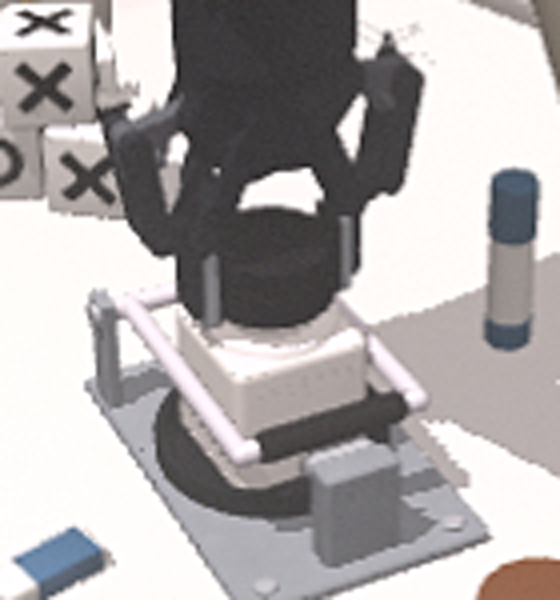

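>>> move_arm(linear=[[0,0,0],[0,0,0],[0,0,0],[0,0,0],[0,0,0],[0,0,0],[0,0,0]], turn=[-0.4,-0.6,-0.6,-0.6,-0.6,-0.6,0], grip=[30,30,30,30,30,30,30])

```text
time: 11.37
tool_pos: [0.5694, 0.0165, 0.0603]
orientation: [85.3, 89.8, -1.2]
ft_force: [-1.9, 2.3, 8.3]
width: 0.642
```

Run:
```python
from h import *
from rig import robot
st=robot.state();plan(st,[.5685,.0173,.058]);print(st["ft_torque"].round(2))
```

```text
tcp [0.5694 0.0165 0.0603] z-ax yaw -86.56 y-ax yaw 3.44 tilt [ 0.003 -0.    -1.   ]
units [ 0.076 -0.027 -0.027] joints [-10.3  32.2  83.7   0.   63.9  76.3] t 11.3667 F [-1.9  2.3  8.3] w 0.642
[0.26 0.28 0.11]
```

>>> move_arm(linear=[[0,0,0],[0,0,0],[0,0,0],[0,0,0],[0,0,0],[0,0,0]], turn=[-0.6,-0.6,-0.6,-0.6,-0.6,-0.6], grip=[30,30,30,30,30,30])

```text
time: 11.87
tool_pos: [0.5693, 0.0167, 0.0603]
orientation: [69.9, 89.8, 4.9]
ft_force: [-0.8, 3.0, 8.9]
width: 0.648
```

Run:
```python
from h import *
from rig import robot
st=robot.state();plan(st,[.5685,.0173,.058]);print(st["ft_torque"].round(2))
s=robot.snapshot("scene");crop(s,180,140,320,290,4,"pics/c_s12.png")
```

```text
tcp [0.5693 0.0167 0.0603] z-ax yaw -64.99 y-ax yaw 25.01 tilt [ 0.003  0.    -1.   ]
units [ 0.077 -0.016 -0.031] joints [-10.3  32.2  83.7   0.1  63.9  54.7] t 11.8667 F [-0.8  3.   8.9] w 0.648
[ 0.52  0.27 -0.15]
```

View pics/c_s12.png

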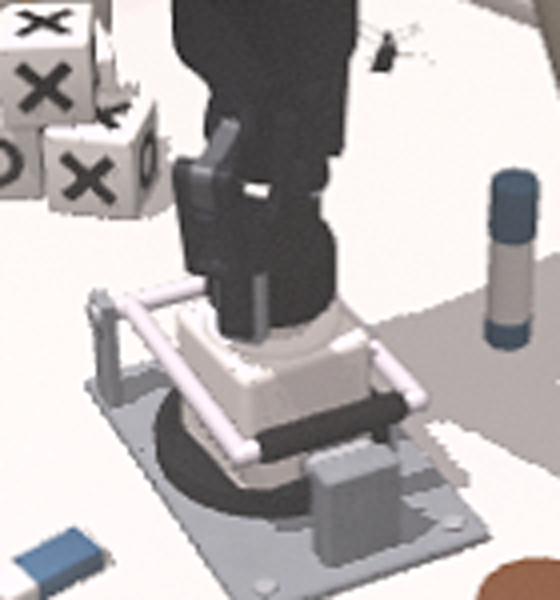

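>>> move_arm(linear=[[0,0,0],[0,0,0],[0,0,0],[0,0,0]], turn=[-0.6,-0.6,-0.6,-0.6], grip=[30,30,30,30])

```text
time: 12.25
tool_pos: [0.5693, 0.0167, 0.0603]
orientation: [56.4, 89.8, 5.8]
ft_force: [-1.9, 1.8, 9.3]
width: 0.649
```

>>> move_arm(linear=[[0,0,0],[0,0,0],[0,0,0],[0,0,0],[0,0,0]], turn=[-0.6,-0.6,-0.6,-0.4,0], grip=[30,30,30,30,30])

```text
time: 12.67
tool_pos: [0.5693, 0.0169, 0.0603]
orientation: [47.4, 89.8, 10.0]
ft_force: [-1.2, 4.3, 9.2]
width: 0.645
```

Run:
```python
from h import *
from rig import robot
st=robot.state();plan(st,[.5685,.0173,.058]);print(st["ft_torque"].round(2))
s=robot.snapshot("scene");crop(s,180,140,320,290,4,"pics/c_s13.png")
```

```text
tcp [0.5693 0.0169 0.0603] z-ax yaw -37.42 y-ax yaw 52.58 tilt [ 0.003  0.001 -1.   ]
units [ 0.077 -0.006 -0.031] joints [-10.2  32.2  83.7   0.1  63.9  27.2] t 12.6667 F [-1.2  4.3  9.2] w 0.645
[0.63 0.25 0.1 ]
```

View pics/c_s13.png

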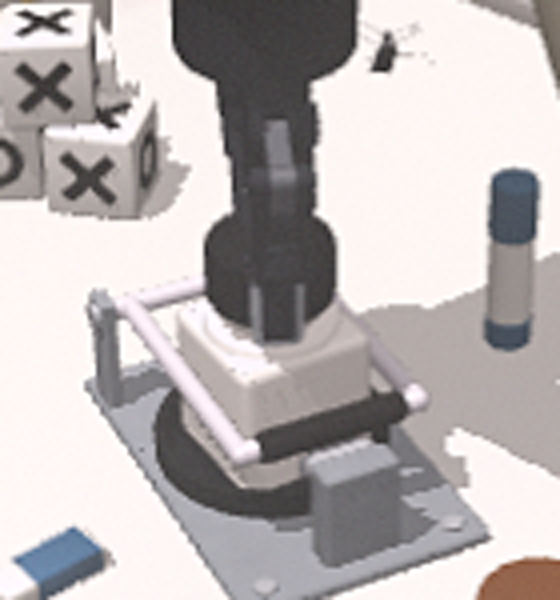

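>>> move_arm(linear=[[-0.05,0,0],[-0.05,0,0],[0,0,0]], turn=[0,0,0], grip=[30,30,30])

```text
time: 12.97
tool_pos: [0.5687, 0.0165, 0.0621]
orientation: [53.6, 90.0, 16.1]
ft_force: [-1.2, 2.1, 1.1]
width: 0.646
```

Run:
```python
from h import *
from rig import robot
st=robot.state();plan(st,[.5685,.0173,.058]);print(st["ft_torque"].round(2))
s=robot.snapshot("scene");crop(s,210,170,290,270,6,"pics/c_s14.png")
```

```text
tcp [0.5687 0.0165 0.0621] z-ax yaw -37.56 y-ax yaw 52.44 tilt [ 0.001  0.    -1.   ]
units [ 0.137  0.016 -0.022] joints [-10.3  32.   83.6   0.   64.3  27.3] t 12.9667 F [-1.2  2.1  1.1] w 0.646
[ 0.39  0.14 -0.02]
```

View pics/c_s14.png

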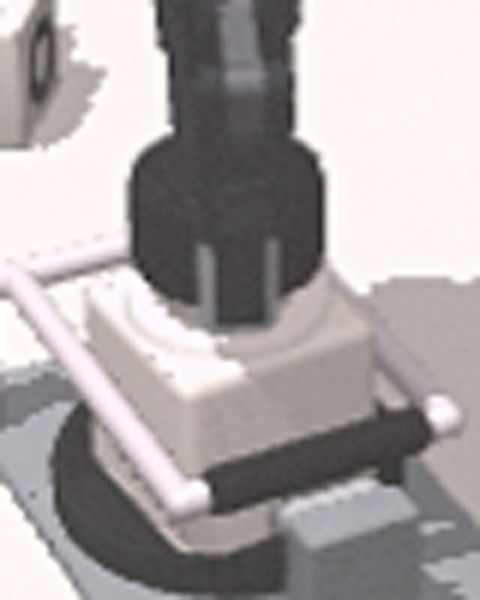

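>>> move_arm(linear=[[-0.1,0,0],[-0.1,0,0],[-0.1,0,0],[0,0,0]], turn=[0,0,0,0], grip=[30,30,30,30])

```text
time: 13.35
tool_pos: [0.5689, 0.016, 0.0711]
orientation: [8.5, 89.9, -29.1]
ft_force: [0.6, 0.2, -0.4]
width: 0.648
```

```bash
cat > chk.py <<'E'
from h import *
from rig import robot
import sys
st=robot.state();plan(st,[.5685,.0173,.058]);print(st["ft_torque"].round(2))
s=robot.snapshot("scene");crop(s,200,150,300,280,6 if 0 else 5,sys.argv[1])
P=cloud(s);H=np.array([.6273,-.0006]);p=P[...,:2]-H;S=-(p@[.956,-.292]);Y=p@[.292,.956];z=P[...,2];col=s["image"].max(-1)
m=(S>.03)&(S<.098)&(abs(Y)<.036)&(z>.065)&(z<.1)&(col>100)
hh,e=np.histogram(z[m],np.arange(.066,.1,.002));print(dict(zip((e[:-1]*1000).round().astype(int).tolist(),hh.tolist())))
g=(np.hypot(P[...,0]-st["tool_pos"][0],P[...,1]-st["tool_pos"][1])<.026)&(col<90)&(z>.08)&(z<.16)
hh,e=np.histogram(z[g],np.arange(.08,.162,.004));print("dark",dict(zip((e[:-1]*1000).round().astype(int).tolist(),hh.tolist())))
E
python3 chk.py pics/c_s15.png
```

```text
tcp [0.5689 0.016  0.0711] z-ax yaw -37.57 y-ax yaw 52.43 tilt [ 0.001 -0.001 -1.   ]
units [ 0.437  0.026 -0.039] joints [-10.3  31.4  83.   -0.   65.5  27.3] t 13.35 F [ 0.6  0.2 -0.4] w 0.648
[ 0.03 -0.01  0.  ]
{66: 46, 68: 46, 70: 55, 72: 78, 74: 125, 76: 178, 78: 124, 80: 23, 82: 15, 84: 9, 86: 5, 88: 4, 90: 4, 92: 6, 94: 8, 96: 3}
dark {80: 0, 84: 0, 88: 0, 92: 2, 96: 0, 100: 1, 104: 0, 108: 1, 112: 2, 116: 0, 120: 2, 124: 55, 128: 76, 132: 0, 136: 0, 140: 0, 144: 0, 148: 0, 152: 0, 156: 0}
```

View pics/c_s15.png

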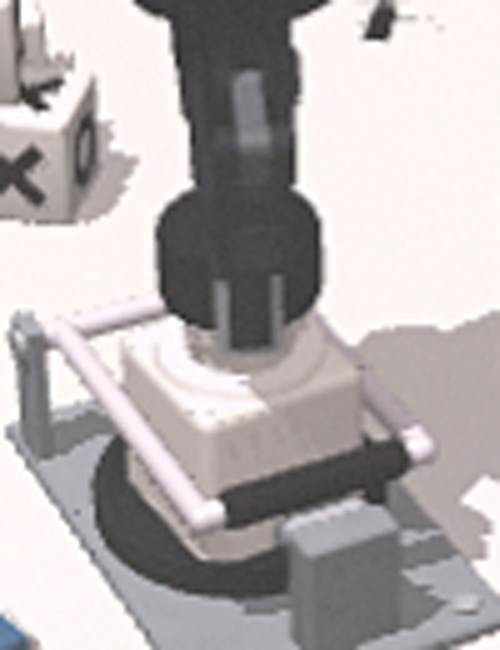

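>>> move_arm(linear=[[-0.15,0,0],[-0.2,0,0],[-0.2,0,0],[-0.15,0,0],[-0.13,0,0],[0,0,0],[0,0,0]], turn=[0,0,0,0,0,0,0], grip=[30,30,30,30,30,30,30])

```text
time: 13.98
tool_pos: [0.5687, 0.0162, 0.0956]
orientation: [23.2, 90.0, -14.3]
ft_force: [-0.9, -0.7, -0.3]
width: 0.645
```

```bash
python3 chk.py pics/c_s16.png
```

```text
tcp [0.5687 0.0162 0.0956] z-ax yaw -37.57 y-ax yaw 52.43 tilt [ 0. -0. -1.]
units [ 1.252  0.025 -0.027] joints [-10.3  29.7  81.4  -0.   68.9  27.3] t 13.9833 F [-0.9 -0.7 -0.3] w 0.645
[-0.   -0.04  0.01]
{66: 41, 68: 55, 70: 57, 72: 77, 74: 131, 76: 159, 78: 129, 80: 18, 82: 21, 84: 15, 86: 15, 88: 22, 90: 13, 92: 17, 94: 30, 96: 53}
dark {80: 0, 84: 0, 88: 0, 92: 0, 96: 0, 100: 1, 104: 1, 108: 13, 112: 26, 116: 3, 120: 0, 124: 0, 128: 2, 132: 0, 136: 1, 140: 1, 144: 4, 148: 28, 152: 104, 156: 0}
```

View pics/c_s16.png

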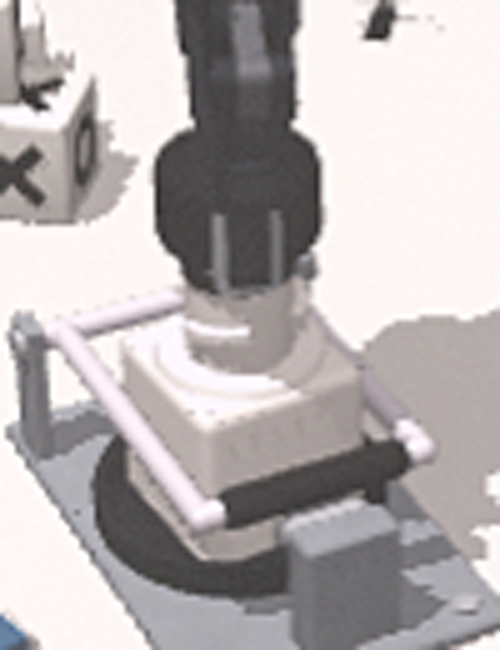

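```bash
python3 -c "
from rig import robot
print(robot.hand_in()); s=robot.state(); print(s['time'],s['tool_pos'],s['width'])"
```

```text
the job is handed in; nothing more can be done
None
the job is handed in; nothing more can be done
```

I closed the bail, unscrewed the cap and lifted it clear, then handed the job in at about 14 s of the 48 s allowed. The hand-in gives no verdict.

- **Bail:** My first press missed the bar because the fingertips showed about 23 mm above the reported TCP in the depth images. I corrected for that and pressed again. The force rose to 7 N, then to about 50 N once the bar hit the bottom. That 50 N was on the fingertips, so I don't expect it to count against the 40 N limit for the arm and gripper body. Once the fingers were clear, the bar's top measured 66 mm above the desk, against 65 mm when shut. The bail stayed down in every later picture.
- **Cap:** I gripped it and turned about 70° anticlockwise. The jar turned only a few degrees before the bail held it. The torque reading stayed near zero and never showed the expected 0.4 N m, so I tested with a small lift first. The cap came up with no pull on the wrist.
- **Final checks:** The cap is held level, with its top at about 153 mm. That puts its lower edge at about 125 mm, roughly 15 mm above the 110 mm rim. The jar's shoulder is still at about 78 mm, so it is seated. The wrist force reads close to zero, and nothing else on the desk appeared to have moved.

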